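# Swing the inspection camera boom over the circuit board

## Robot

A 7-joint arm with a two-finger parallel gripper is mounted at the origin on the work surface. World frame = base frame: x ahead of the robot, y to its left, z up, the work surface at z = 0. Lengths are in m, angles in rad, forces in N, time in s.
With the tool pointing down it reaches from about 0.35 to 0.9 m from the base axis. Payload 19.9 kg.
Tool frame: the origin (TCP) lies at the very end of the fingers, on their centre line; the grasp point (between the pads) lies 19 mm behind it; z points along the fingers, y is the line along which they close (so a half turn about z gives the same grasp; the last joint's range is limited). The gripper opens to 85 mm and grips with 20 to 120 N. Pads are 22 mm wide; open, the fingers measure 114 mm over their backs; the gripper's body (76 mm by 85 mm) begins 54 mm behind the grasp point. The pads swing forward as they close: fully open they stand 13 mm farther back than shut.
Start: joints at [1.202, 0.417, -0.01, 1.614, 0.005, 1.111, -0.053], TCP at [0.201, -0.592, 0.231] pointing down, gripper open.
Joint ranges: [-2.81, 2.81], [-0.39, 2.02], [-1.27, 1.25], [0.06, 2.57], [-1.19, 4.33], [0.19, 2], [-2.82, 2.82]. Speed limits (rad/s): [1.89, 1.89, 2.39, 2.39, 3.01, 3.01, 3.01].

## Interface

Orientations are given as a rotation vector (axis times angle).
In Python, from cell import bot gives the robot as it stands.
- The arm moves only by the tool play_rows, never from a script. Its argument "increments" is a list of rows, each an object of numbers: "dx", "dy", "dz": the shift along the tool's x, y, z in mm; "rx", "ry", "rz": the turn, a rotation vector about the tool's x, y, z in rad. A call has 1 to 20 rows; each row is the pose to reach, as a shift and turn from the pose commanded when the call began, along the tool's axes at that moment; what a row does not reach only later rows make up. A row lasts 1/12 s, in which the tool goes at most 41.7 mm and 7.16 degrees, less where a joint would pass 70% of its speed; a pose out of reach is approached as far as the arm can. A call with a gripper value outside its range is refused whole. "hand" is the finger opening in mm, from 0 to 85.4, set as the call begins (left out, the last holds). The fingers move at their own pace and stop on an object; "squeeze" is the grip in N (left out, the last holds). Time passes only in rows, so rows that repeat a pose let the fingers close. It gives the time, the measured TCP pose, the force, the opening and the grip force at its end, in the units of the state.
- bot.get_obs(): the state, without advancing time (a new reading comes with each control period).
- bot.grab_frame(name): name is "side" or "top" or "wrist"; returns a dict with "image" (480x640x3 uint8, red, green, blue), "mtx" (3x3 intrinsics, pixels), "R" (3x3) and "t" (3): a world point X has camera coordinates R X + t. Camera axes: x right, y down, z forward; pixel columns grow to the right and rows downward; lengths in m; the calibration is good to about 2 mm. A picture is of the moment at which its call begins. There is no depth.
- bot.job_done(): hands the job in; it is judged then, once.
The state is a dict: "time": time; "joint_pos": joint angles; "qvel": joint speeds; "joint_torque": joint torques, N m; "tool_pos": TCP position; "ee_rot": TCP orientation; "contact_force": force on the tool from outside, world axes, zero at the start; "moment": the same for the moment, N m; "opening": finger opening in m; "grasp_force": force on a finger pad.
Only numpy, scipy, OpenCV 4.12 (cv2) and the standard library are available. Lean on these libraries where they do the work, as an engineer would, in place of code of your own. Each camera call takes 0.05 s, during which the arm holds its last target. There are 200 camera calls.

## Task

Swing the heavy inspection camera on its free-running boom over the circuit board in the holder and leave it there, with the lens within about 2 cm of straight above the black chip in the middle of the board, standing still and untouched for a good three seconds before you finish. Move it only by pushing gently on the two sprung rubber buffers on the sides of the camera (never touch the camera housing or the beam), do not let the boom run against its end stops, and leave the other things on the bench alone.

Things in the scene. Friction and masses are not known exactly. Their poses are not given: they have to be found in the camera images.
- boom (a joint): Boom angle about its upright axis, rad, anticlockwise from above; 0: beam along the hinge's -x; positive takes the camera to the robot's right (-y). End stops at -0.95 and 0.95 (keep within 0.90). Nominal inertia 0.31 kg m2 about the axis (varies by a quarter), damping 0.015 N m s/rad, drag 0.0008 N m: once pushed it coasts for many seconds and must be braked from the other side.
- hinge (a point): Point on the boom's upright axis, 190 mm above the bench, fixed; its axes are the stand's. The stand is a steel post (radius 24 mm) on a round foot (radius 85 mm, 18 mm high); the aluminium boom hub (radius 42 mm) on top reaches 228 mm above the bench.
- lens (a point): Centre of the lens under the camera, 112 mm above the bench, 300 mm from the hinge axis; turns with the boom. Its -x points along the beam away from the hinge, +y to the robot's left. The grey housing centred over it is 130 mm along the beam, 110 mm wide, from 160 to 220 mm above the bench; the beam is 90 mm wide, 172 to 208 mm up.
- pad_left: Sprung black rubber buffer on the camera's +y side: cylinder of radius 26 mm, 100 mm long along the beam, half sunk in the housing. Origin on its axis at mid-length, 190 mm high, 64 mm to +y of the lens axis when out (face at 90 mm). Slides into the housing up to 30 mm on a 60 N/m spring, no preload, damping 0.4 N s/m: it bounces. Pushing it to -y drives the joint positive.
- pad_right: The same buffer on the camera's -y side, the same in size, height, 30 mm travel and 60 N/m spring: origin on its axis, 64 mm to -y of the lens axis when out (face at 90 mm). Pushing it to +y drives the joint negative.
- board (a point): Centre of the top of the black 26 mm square chip amid the green circuit board (84 x 112 mm), clamped 46 mm above the bench between two dark steel jaws on an aluminium base (150 x 200 mm). Fixed; 300 mm from the hinge axis, like the lens, so the lens can stand right over it. Its -x points away from the hinge.
- spool: Loose solder spool, steel-grey, 52 mm across, 36 mm high, standing on the bench; origin under its centre. To be left alone.
- flux: Loose yellow flux jar, 64 mm across, 45 mm high; origin under its centre. To be left alone.
- tray: Loose grey parts tray, 80 x 100 x 30 mm; origin under its centre. To be left alone.

How it is judged:
By the outcome, as a careful person would: the job done as asked, in the order asked, and still so for the second after the job is handed in, with the robot touching nothing.
It also fails if it takes over 58 s, if anything falls off the work surface, if the arm or the gripper's body presses on something with over 40 N, if the wrist force passes 120 N, or if a joint passes its speed limit or range.

## Working session

There is one attempt and no reset: what is moved stays moved. The work goes in short steps, Python scripts to look and compute and a tool call to move; the robot and the scene stay as the last step left them, time stands still between calls to the robot, and variables do not carry over. Pictures are saved under pics/ and viewed, at most 10 in all, crops included, and the job is handed in when it is done.

Besides the shell and the picture viewer there is one more tool, called after "Request:" as name([rows], argument=value, ...), one row to a line, values as JSON. play_rows: Moves the arm, as the interface text tells. Its arguments: {"type":"object","properties":{"increments":{"type":"array"},"hand":{"type":"number"},"squeeze":{"type":"number"}},"required":["increments"]}

```bash
ls; mkdir -p pics
python3 - <<'E'
from cell import bot
import cv2,numpy as np
o=bot.get_obs();print(o)
for n in("side","top"):
    f=bot.grab_frame(n);cv2.imwrite(f"pics/{n}0.png",f["image"][:,:,::-1]);np.savez(f"{n}0.npz",**f)
    print(n,f["mtx"].tolist(),f["R"].tolist(),f["t"].tolist())
E
```

```text
pics
{'time': 0.0, 'joint_pos': array([ 1.20148735,  0.41796909, -0.010307  ,  1.61419602,  0.00469708,
        1.11068172, -0.05302621]), 'qvel': array([-0.00076999, -0.00203117, -0.00029745,  0.00077291,  0.00115128,
       -0.00022259, -0.00013912]), 'joint_torque': array([-1.19800141e-03, -8.64444566e+01,  6.78320155e-01, -4.34902096e+01,
        1.90451246e-02,  7.25651960e-03, -7.17991725e-05]), 'tool_pos': array([ 0.20110949, -0.59138598,  0.23065411]), 'ee_rot': array([-3.09831161e+00, -5.12399430e-01,  4.50095691e-04]), 'contact_force': array([-0.24078606,  0.06343089,  0.83738482]), 'moment': array([-0.03629772, -0.01479849, -0.001499  ]), 'grasp_force': 0.0, 'opening': 0.0852169862954141}
side [[603.6335097685524, 0.0, 322.5455430060006], [0.0, 603.6335097685524, 252.57792905731557], [0.0, 0.0, 1.0]] [[-0.9143305726376288, -0.404788183226185, 0.012088451538162882], [-0.31857238614460043, 0.7005169879763894, -0.6385824804538744], [0.25002247644218206, -0.5877265318810543, -0.7694584361723423]] [0.5609744505316401, 0.31186126757173177, 1.4924804357307626]
top [[472.9126369852825, 0.0, 312.74199639585555], [0.0, 472.9126369852825, 239.65558061845644], [0.0, 0.0, 1.0]] [[-0.012662526183140078, -0.9999028991822325, 0.005818301953969891], [-0.9810359076615545, 0.011297668589903467, -0.19349653889179178], [0.1934120169723982, -0.008158118128526154, -0.9810837052969895]] [-0.018212730518822186, 0.6138761676800624, 1.1096606954292874]
```

View pics/top0.png

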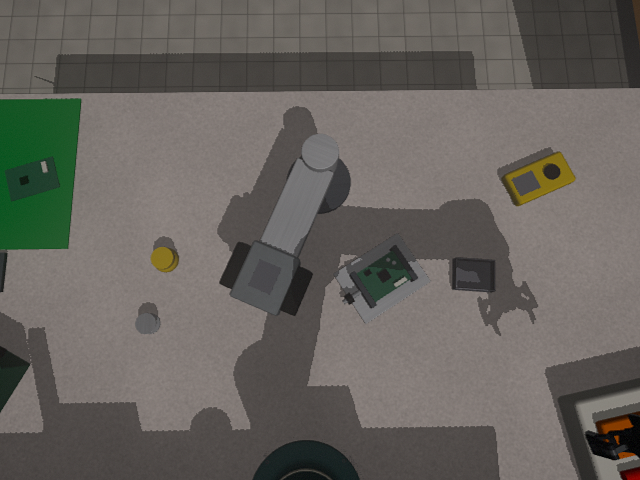

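View pics/side0.png

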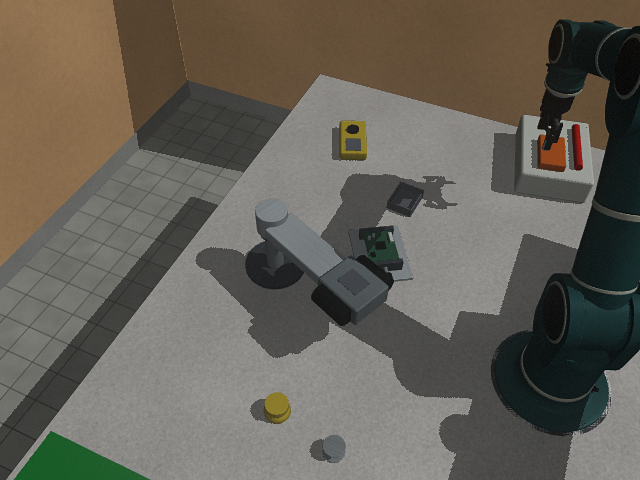

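The top view shows the hub at (320,152), the housing top at about (267,275), its dark buffers on both sides, and the chip at (384,275), so the camera has to swing to image right (-y). The side view shows the chip at about (380,246). The arm waits on the far -y side.

```bash
cat > h.py <<'E'
import numpy as np,cv2
def ray(f,uv):
    R,t,K=f["R"],f["t"],f["mtx"]; d=R.T@np.linalg.solve(K,[uv[0],uv[1],1.]); return -R.T@t,d
def onz(f,uv,z):
    c,d=ray(f,uv); return c+d*(z-c[2])/d[2]
def cross(f,a,g,b):
    c1,d1=ray(f,a);c2,d2=ray(g,b);s=np.linalg.lstsq(np.c_[d1,-d2],c2-c1,rcond=None)[0]
    p,q=c1+s[0]*d1,c2+s[1]*d2; return (p+q)/2,np.linalg.norm(p-q)
def proj(f,X):
    p=f["mtx"]@(f["R"]@X+f["t"]);return p[:2]/p[2]
E
python3 - <<'E'
import cv2,numpy as np
from h import *
T=dict(np.load("top0.npz"));S=dict(np.load("side0.npz"))
def chip(f,box):
    x0,y0,x1,y1=box;im=f["image"][y0:y1,x0:x1].astype(int);m=((im.max(2)<48)).astype(np.uint8)
    n,l,s,c=cv2.connectedComponentsWithStats(m);return [(s[i,4],(c[i]+[x0,y0]).round(1).tolist()) for i in range(1,n) if s[i,4]>15]
print(chip(T,(350,245,425,310)));print(chip(S,(355,222,410,270)))
def crop(f,b,k,n):
    x0,y0,x1,y1=b;return cv2.resize(f["image"][y0:y1,x0:x1,::-1],None,fx=k,fy=k,interpolation=cv2.INTER_NEAREST)
a=crop(T,(210,120,430,320),2.7,0);b=crop(S,(240,190,420,330),2.2,0)
a=cv2.resize(a,(594,540));cv2.imwrite("pics/c1.png",a)
b=crop(S,(240,190,430,330),4,0);cv2.imwrite("pics/c2.png",b)
E
```

```text
[(np.int32(540), [391.4, 263.8]), (np.int32(36), [367.4, 272.2]), (np.int32(26), [354.5, 282.1]), (np.int32(25), [351.0, 298.8]), (np.int32(24), [366.2, 300.0])]
[(np.int32(433), [372.7, 237.3]), (np.int32(19), [387.7, 237.9]), (np.int32(29), [372.2, 254.2]), (np.int32(332), [377.3, 263.9])]
```

View pics/c1.png

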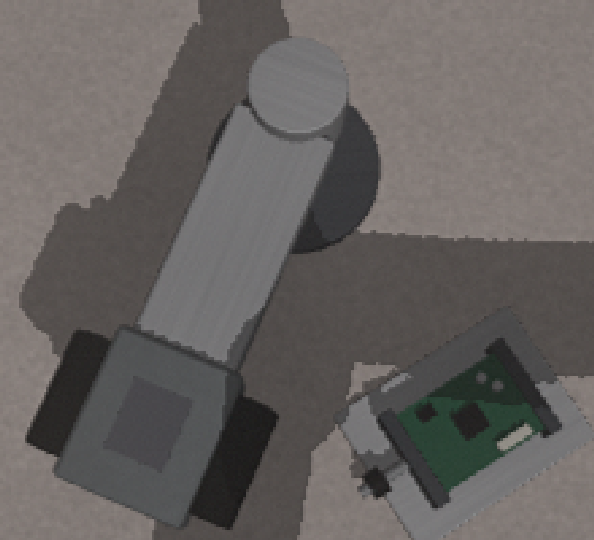

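View pics/c2.png

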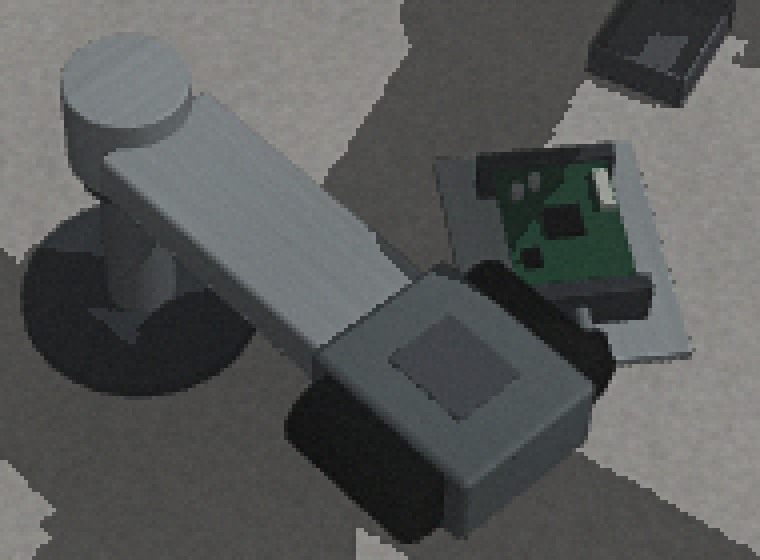

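The crops give these pixel centres:

| Point | Top view | Side view |
|---|---|---|
| Chip | (384.1,275.9) | (381,245.3) |
| Hub top | (320.7,152.6) | (271.8,210) |
| Square on the housing top | (264.8,277) | (353.8,281.8) |

Run:
```python
from h import *
T=dict(np.load("top0.npz"));S=dict(np.load("side0.npz"))
P={}
for n,a,b,z in(("chip",(384.1,275.9),(381,245.3),.046),("hub",(320.7,152.6),(271.8,210),.228),("cam",(264.8,277),(353.8,281.8),.222)):
    P[n]=onz(T,a,z);print(n,cross(T,a,S,b),P[n].round(4),onz(S,b,z).round(4))
H=P["hub"]
for n in("chip","cam"):
    d=(P[n]-H)[:2];print(n,np.hypot(*d),np.arctan2(d[1],d[0]), "ang from -x",np.arctan2(-d[1],-d[0]))
for n,uv in(("tray",(474,274)),("flux",(165,259)),("spool",(147,322))):print(n,onz(T,uv,.03).round(3))
```

```text
chip (array([ 0.52311555, -0.20205086,  0.03847206]), np.float64(0.0018604675807800705)) [ 0.5232 -0.2007  0.046 ] [ 0.5205 -0.1958  0.046 ]
hub (array([ 0.77748196, -0.04427433,  0.22198554]), np.float64(0.000766866472030261)) [ 0.7747 -0.0441  0.228 ] [ 0.775  -0.0394  0.228 ]
cam (array([0.50324506, 0.07739202, 0.21591571]), np.float64(0.0014831036752071941)) [0.5033 0.0769 0.222 ] [0.5011 0.0817 0.222 ]
chip 0.29629441519817545 -2.5847446929296467 ang from -x 0.5568479606601467
cam 0.29720152213694834 2.722033431081065 ang from -x -0.41955922250872796
tray [ 0.527 -0.429  0.03 ]
flux [0.574 0.346 0.03 ]
spool [0.419 0.383 0.03 ]
```

The triangulated points agree with the text: radii are about 0.297 m (0.300 given) and heights are within 8 mm. The boom is at -0.42 rad and the chip at +0.557 rad, measured in the world frame. Next I write the angle tracker and move helper.

```bash
cat >> h.py <<'E'
from scipy.spatial.transform import Rotation as Ro
HUB=np.array([.775,-.0437]); CH=.557
def boom(f,show=False):
    "beam angle: neutral bright pixels cast on z=.208, ring .09-.19 m about the hub"
    im=f["image"].astype(int);v,u=np.mgrid[100:320,200:480];p=im[v,u]
    K=np.linalg.inv(f["mtx"]);c=-f["R"].T@f["t"]
    d=np.stack([u,v,np.ones_like(u)],-1)@(f["R"].T@K).T
    X=c+d*((.208-c[2])/d[...,2])[...,None]; q=X[...,:2]-HUB; r=np.hypot(*np.moveaxis(q,-1,0)); a=np.arctan2(-q[...,1],-q[...,0])
    m=(r>.09)&(r<.19)&(p[...,0]-p[...,2]<=4)&(p.max(-1)>85)&(np.abs(a)<1.2)
    m=cv2.morphologyEx(m.astype(np.uint8),cv2.MORPH_OPEN,np.ones((5,5)))
    n,l,s,_=cv2.connectedComponentsWithStats(m)
    if n<2: return None,0
    i=1+np.argmax(s[1:,4]);k=l==i
    # mean per radius ring, halfway between edges
    A=[(a[k&(r>x)&(r<x+.01)].min()+a[k&(r>x)&(r<x+.01)].max())/2 for x in np.arange(.1,.18,.01) if (k&(r>x)&(r<x+.01)).any()]
    return float(np.median(A)),int(s[i,4])
def beamdir(th): # e along beam from hub, n to camera's left
    return np.array([-np.cos(th),-np.sin(th)]),np.array([-np.sin(th),np.cos(th)])
def side_pos(th,gap,s,z,r=.30): # finger centre, gap mm from pad face to finger face; s=+1 left pad
    e,n=beamdir(th);p=HUB+r*e+s*n*(.090+.011+gap/1000);return np.array([*p,z])
def inc(o,P,yaw=None):
    R=Ro.from_rotvec(o["ee_rot"]);d=R.inv().apply(np.array(P)-o["tool_pos"])*1000
    out=d.round(1).tolist()
    if yaw is not None:
        y=min((yaw,yaw+np.pi,yaw-np.pi),key=lambda y:abs((y-yawof(o)+np.pi)%(2*np.pi)-np.pi))
        G=Ro.from_matrix(np.c_[[np.cos(y),np.sin(y),0],[np.sin(y),-np.cos(y),0],[0,0,-1]])
        out+=(R.inv()*G).as_rotvec().round(3).tolist()
    return out
def yawof(o):
    x=Ro.from_rotvec(o["ee_rot"]).as_matrix()[:,0];return np.arctan2(x[1],x[0])
def look(bot,k=1,gap=0):
    for _ in range(k):
        f=bot.grab_frame("top");o=bot.get_obs();print("t",round(float(o["time"]),2),"boom",boom(f))
    return f,o
E
python3 - <<'E'
from h import *
T=dict(np.load("top0.npz"));print(boom(T))
from cell import bot
o=bot.get_obs();th=-.42;e,n=beamdir(th)
P=side_pos(th,40,1,.178);print(P, yawof(o))
up=o["tool_pos"]+[0,0,.1];print("up",inc(o,up))
hi=P.copy();hi[2]=.33;yaw=np.arctan2(n[1],n[0]);print("hi",inc(o,hi,yaw));print("lo",inc(o,P,yaw))
E
```

```text
(-0.42725563977176095, 1810)
[0.55856754 0.20737368 0.178     ] 0.3278118874585452
up [-0.0, -0.1, -100.0]
hi [595.6, -641.3, -98.6, -0.001, -0.0, -0.823]
lo [595.6, -641.1, 53.4, -0.001, -0.0, -0.823]
```

Request:
play_rows([
  {"dz": -40},
  {"dz": -80},
  {"dz": -98, "dx": 10, "dy": -10},
  {"dx": 37, "dy": -40, "dz": -98, "rz": -0.05},
  {"dx": 64, "dy": -69, "dz": -98, "rz": -0.1},
  {"dx": 91, "dy": -98, "dz": -98, "rz": -0.15},
  {"dx": 118, "dy": -127, "dz": -98, "rz": -0.2},
  {"dx": 145, "dy": -156, "dz": -98, "rz": -0.25},
  {"dx": 172, "dy": -185, "dz": -98, "rz": -0.3},
  {"dx": 199, "dy": -214, "dz": -98, "rz": -0.35},
  {"dx": 226, "dy": -243, "dz": -98, "rz": -0.4},
  {"dx": 253, "dy": -272, "dz": -98, "rz": -0.45},
  {"dx": 280, "dy": -301, "dz": -98, "rz": -0.5},
  {"dx": 307, "dy": -330, "dz": -98, "rz": -0.55},
  {"dx": 334, "dy": -359, "dz": -98, "rz": -0.6},
  {"dx": 361, "dy": -388, "dz": -98, "rz": -0.65},
  {"dx": 388, "dy": -417, "dz": -98, "rz": -0.7},
  {"dx": 415, "dy": -446, "dz": -98, "rz": -0.75},
  {"dx": 442, "dy": -475, "dz": -98, "rz": -0.8},
  {"dx": 469, "dy": -504, "dz": -98, "rz": -0.823},
], hand=0, squeeze=20)

```text
schema error: expected keys dx, dy, dz, rx, ry, rz
```

Run:
```python
from h import *
from cell import bot
o=bot.get_obs();th=-.425;e,n=beamdir(th);P=side_pos(th,40,1,.178);yaw=np.arctan2(n[1],n[0])
hi=P.copy();hi[2]=.33;print(o["tool_pos"],o["opening"],o["contact_force"]);print(inc(o,hi,yaw),inc(o,P,yaw))
```

```text
[ 0.20110919 -0.59142554  0.23073049] 0.08570173353291219 [-0.53424154  0.20764203  0.30144033]
[597.1, -641.9, -98.6, -0.001, -0.0, -0.818] [597.2, -641.7, 53.4, -0.001, -0.0, -0.818]
```

All six keys are needed in every row.

Request:
play_rows([
  {"dx": 0, "dy": 0, "dz": -40, "rx": 0, "ry": 0, "rz": 0},
  {"dx": 0, "dy": 0, "dz": -80, "rx": 0, "ry": 0, "rz": 0},
  {"dx": 10, "dy": -10, "dz": -98, "rx": 0, "ry": 0, "rz": 0},
  {"dx": 37, "dy": -40, "dz": -98, "rx": 0, "ry": 0, "rz": -0.05},
  {"dx": 64, "dy": -69, "dz": -98, "rx": 0, "ry": 0, "rz": -0.1},
  {"dx": 91, "dy": -98, "dz": -98, "rx": 0, "ry": 0, "rz": -0.15},
  {"dx": 118, "dy": -127, "dz": -98, "rx": 0, "ry": 0, "rz": -0.2},
  {"dx": 145, "dy": -156, "dz": -98, "rx": 0, "ry": 0, "rz": -0.25},
  {"dx": 172, "dy": -185, "dz": -98, "rx": 0, "ry": 0, "rz": -0.3},
  {"dx": 199, "dy": -214, "dz": -98, "rx": 0, "ry": 0, "rz": -0.35},
  {"dx": 226, "dy": -243, "dz": -98, "rx": 0, "ry": 0, "rz": -0.4},
  {"dx": 253, "dy": -272, "dz": -98, "rx": 0, "ry": 0, "rz": -0.45},
  {"dx": 280, "dy": -301, "dz": -98, "rx": 0, "ry": 0, "rz": -0.5},
  {"dx": 307, "dy": -330, "dz": -98, "rx": 0, "ry": 0, "rz": -0.55},
  {"dx": 334, "dy": -359, "dz": -98, "rx": 0, "ry": 0, "rz": -0.6},
  {"dx": 361, "dy": -388, "dz": -98, "rx": 0, "ry": 0, "rz": -0.65},
  {"dx": 388, "dy": -417, "dz": -98, "rx": 0, "ry": 0, "rz": -0.7},
  {"dx": 415, "dy": -446, "dz": -98, "rx": 0, "ry": 0, "rz": -0.75},
  {"dx": 442, "dy": -475, "dz": -98, "rx": 0, "ry": 0, "rz": -0.8},
  {"dx": 469, "dy": -504, "dz": -98, "rx": 0, "ry": 0, "rz": -0.82},
], hand=0, squeeze=20)

```text
time: 1.77
tool_pos: [0.4832, 0.0383, 0.3294]
ee_rot: [2.636, 1.709, 0.0]
contact_force: [0.6, -0.8, 0.9]
opening: -0.0
grasp_force: 0.0
```

Run:
```python
from h import *
from cell import bot
o=bot.get_obs();th=-.425;e,n=beamdir(th);P=side_pos(th,40,1,.178);yaw=np.arctan2(n[1],n[0])
hi=P.copy();hi[2]=.33;print(o["tool_pos"],o["opening"],o["contact_force"]);print(inc(o,hi,yaw),inc(o,P,yaw))
```

```text
[0.48323774 0.03833449 0.32940701] -3.814543664327487e-05 [ 0.56034345 -0.77055877  0.87578054]
[186.6, 0.5, -0.6, 0.0, -0.0, 0.005] [186.6, 0.5, 151.4, 0.0, -0.0, 0.005]
```

Request:
play_rows([
  {"dx": 40, "dy": 0, "dz": 0, "rx": 0, "ry": 0, "rz": 0},
  {"dx": 80, "dy": 0, "dz": 0, "rx": 0, "ry": 0, "rz": 0},
  {"dx": 120, "dy": 0, "dz": 0, "rx": 0, "ry": 0, "rz": 0},
  {"dx": 160, "dy": 0, "dz": 0, "rx": 0, "ry": 0, "rz": 0},
  {"dx": 184, "dy": 0, "dz": 20, "rx": 0, "ry": 0, "rz": 0},
  {"dx": 184, "dy": 0, "dz": 60, "rx": 0, "ry": 0, "rz": 0},
  {"dx": 184, "dy": 0, "dz": 100, "rx": 0, "ry": 0, "rz": 0},
  {"dx": 184, "dy": 0, "dz": 135, "rx": 0, "ry": 0, "rz": 0},
  {"dx": 184, "dy": 0, "dz": 151, "rx": 0, "ry": 0, "rz": 0},
  {"dx": 184, "dy": 0, "dz": 151, "rx": 0, "ry": 0, "rz": 0},
  {"dx": 184, "dy": 0, "dz": 151, "rx": 0, "ry": 0, "rz": 0},
])

```text
time: 2.68
tool_pos: [0.5583, 0.2044, 0.1782]
ee_rot: [-2.637, -1.705, 0.002]
contact_force: [0.8, -0.0, 2.0]
opening: -0.0001
grasp_force: 0.0
```

Run:
```python
from h import *
from cell import bot
f,o=look(bot,2);g=bot.grab_frame("side")
th=boom(f)[0];e,n=beamdir(th);yaw=np.arctan2(n[1],n[0])
print(o["tool_pos"],o["contact_force"],inc(o,side_pos(th,0,1,.178),yaw))
# gap check in finger axis
print("gap mm",((o["tool_pos"][:2]-HUB)@n-.101)*1000,"r",(o["tool_pos"][:2]-HUB)@e)
cv2.imwrite("pics/s1.png",np.hstack([g["image"][150:400,200:480],f["image"][150:400,180:460]])[:,:,::-1])
```

```text
t 2.73 boom (-0.18751072931998733, 491)
t 2.78 boom (-0.18751072931998733, 493)
[0.55918443 0.2046346  0.17991939] [-0.24105933  0.42826662 -0.70312121] [-109.6, -16.5, 1.7, 0.001, -0.001, -0.236]
gap mm 102.75060737683594 r 0.25832561453847197
```

View pics/s1.png

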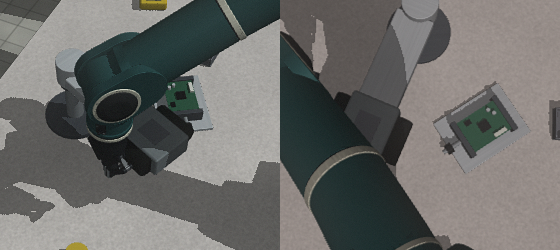

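The picture shows the fingers standing left of the camera, clear of the left pad. The forearm shadows the beam, so the mask threshold has to come down.

Run:
```python
from h import *
from cell import bot
f=bot.grab_frame("top");np.savez("top1.npz",**f);o=bot.get_obs();print(o["tool_pos"])
im=f["image"]
for v in (195,205,215,225,235,245): print(v,[(u,tuple(int(x) for x in im[v,u])) for u in range(250,355,7)])
```

```text
[0.55923481 0.20449893 0.17993412]
195 [(250, (92, 86, 84)), (257, (93, 87, 84)), (264, (94, 87, 85)), (271, (91, 88, 84)), (278, (94, 89, 85)), (285, (87, 87, 86)), (292, (88, 86, 87)), (299, (83, 82, 83)), (306, (132, 133, 133)), (313, (134, 132, 135)), (320, (134, 133, 134)), (327, (67, 67, 70)), (334, (69, 67, 70)), (341, (70, 69, 71)), (348, (146, 137, 133))]
205 [(250, (94, 89, 85)), (257, (93, 87, 85)), (264, (96, 91, 87)), (271, (94, 88, 86)), (278, (84, 83, 83)), (285, (86, 85, 86)), (292, (86, 86, 87)), (299, (86, 86, 86)), (306, (134, 132, 135)), (313, (137, 135, 136)), (320, (81, 80, 80)), (327, (68, 67, 70)), (334, (68, 67, 69)), (341, (144, 136, 133)), (348, (151, 142, 138))]
215 [(250, (94, 88, 86)), (257, (95, 88, 85)), (264, (95, 88, 87)), (271, (77, 75, 75)), (278, (82, 81, 82)), (285, (87, 86, 86)), (292, (84, 83, 82)), (299, (85, 85, 84)), (306, (135, 134, 135)), (313, (135, 134, 135)), (320, (149, 140, 137)), (327, (152, 142, 138)), (334, (156, 147, 142)), (341, (155, 148, 142)), (348, (156, 147, 145))]
225 [(250, (94, 88, 86)), (257, (89, 84, 81)), (264, (93, 86
[... 259 characters left out ...]
48, (151, 142, 138))]
235 [(250, (96, 89, 87)), (257, (92, 87, 85)), (264, (83, 83, 83)), (271, (83, 82, 82)), (278, (87, 85, 86)), (285, (85, 85, 84)), (292, (87, 86, 86)), (299, (86, 85, 85)), (306, (68, 65, 67)), (313, (149, 140, 137)), (320, (150, 142, 137)), (327, (151, 142, 137)), (334, (152, 143, 140)), (341, (151, 141, 138)), (348, (157, 148, 143))]
245 [(250, (72, 68, 66)), (257, (59, 59, 59)), (264, (55, 56, 56)), (271, (86, 86, 86)), (278, (85, 84, 86)), (285, (85, 84, 85)), (292, (84, 85, 84)), (299, (89, 89, 89)), (306, (146, 138, 134)), (313, (146, 138, 135)), (320, (150, 140, 137)), (327, (150, 141, 137)), (334, (149, 141, 136)), (341, (154, 144, 141)), (348, (153, 144, 140))]
```

```bash
sed -i 's/p\[...,2\]<=4)&(p.max(-1)>85)/p[...,2]<=3)\&(p.max(-1)>75)/' h.py; sed -i 's/im=f\["image"\].astype(int)/im=cv2.medianBlur(f["image"],3).astype(int)/' h.py
python3 - <<'E'
from h import *
T=dict(np.load("top0.npz"));print(boom(T))
T=dict(np.load("top1.npz"));print(boom(T))
from cell import bot
o=bot.get_obs();th=-.423;e,n=beamdir(th)
print("gap mm",((o["tool_pos"][:2]-HUB)@n-.101)*1000,"r",(o["tool_pos"][:2]-HUB)@e,inc(o,side_pos(th,0,1,.178)))
E
```

```text
(-0.427189673405016, 1840)
(-0.4265505759222402, 1846)
gap mm 36.7519106984788 r 0.29863311143774685 [-36.8, -1.4, 1.9]
```

Request:
play_rows([
  {"dx": -10, "dy": 0, "dz": 0, "rx": 0, "ry": 0, "rz": 0},
  {"dx": -20, "dy": 0, "dz": 0, "rx": 0, "ry": 0, "rz": 0},
  {"dx": -25, "dy": 0, "dz": 0, "rx": 0, "ry": 0, "rz": 0},
  {"dx": -27, "dy": 0, "dz": 0, "rx": 0, "ry": 0, "rz": 0},
  {"dx": -28.5, "dy": 0, "dz": 0, "rx": 0, "ry": 0, "rz": 0},
  {"dx": -30, "dy": 0, "dz": 0, "rx": 0, "ry": 0, "rz": 0},
  {"dx": -31.5, "dy": 0, "dz": 0, "rx": 0, "ry": 0, "rz": 0},
  {"dx": -33, "dy": 0, "dz": 0, "rx": 0, "ry": 0, "rz": 0},
  {"dx": -34.5, "dy": 0, "dz": 0, "rx": 0, "ry": 0, "rz": 0},
  {"dx": -36, "dy": 0, "dz": 0, "rx": 0, "ry": 0, "rz": 0},
  {"dx": -37.5, "dy": 0, "dz": 0, "rx": 0, "ry": 0, "rz": 0},
  {"dx": -39, "dy": 0, "dz": 0, "rx": 0, "ry": 0, "rz": 0},
  {"dx": -40.5, "dy": 0, "dz": 0, "rx": 0, "ry": 0, "rz": 0},
  {"dx": -42, "dy": 0, "dz": 0, "rx": 0, "ry": 0, "rz": 0},
  {"dx": -43.5, "dy": 0, "dz": 0, "rx": 0, "ry": 0, "rz": 0},
  {"dx": -45, "dy": 0, "dz": 0, "rx": 0, "ry": 0, "rz": 0},
  {"dx": -46.5, "dy": 0, "dz": 0, "rx": 0, "ry": 0, "rz": 0},
  {"dx": -48, "dy": 0, "dz": 0, "rx": 0, "ry": 0, "rz": 0},
  {"dx": -49.5, "dy": 0, "dz": 0, "rx": 0, "ry": 0, "rz": 0},
  {"dx": -51, "dy": 0, "dz": 0, "rx": 0, "ry": 0, "rz": 0},
])

```text
time: 4.55
tool_pos: [0.5375, 0.1576, 0.1783]
ee_rot: [-2.638, -1.706, 0.0]
contact_force: [-1.1, -0.1, -0.9]
opening: 0.0001
grasp_force: 0.0
```

Run:
```python
from h import *
from cell import bot
f,o=look(bot,1);print(o["tool_pos"],o["contact_force"])
th=boom(f)[0];e,n=beamdir(th);print("gap",((o["tool_pos"][:2]-HUB)@n-.101)*1000)
```

```text
t 4.6 boom (-0.37902696957970783, 1837)
[0.53744817 0.15729378 0.17826602] [ 0.7975117  -0.46486664 -0.415044  ]
gap -2.1698673370120907
```

Request:
play_rows([
  {"dx": -1.5, "dy": 0, "dz": 0, "rx": 0, "ry": 0, "rz": 0},
  {"dx": -3, "dy": 0, "dz": 0, "rx": 0, "ry": 0, "rz": 0},
  {"dx": -4.5, "dy": 0, "dz": 0, "rx": 0, "ry": 0, "rz": 0},
  {"dx": -6, "dy": 0, "dz": 0, "rx": 0, "ry": 0, "rz": 0},
  {"dx": 20, "dy": 0, "dz": 0, "rx": 0, "ry": 0, "rz": 0},
  {"dx": 30, "dy": 0, "dz": -30, "rx": 0, "ry": 0, "rz": 0},
  {"dx": 30, "dy": 0, "dz": -70, "rx": 0, "ry": 0, "rz": 0},
  {"dx": 30, "dy": 0, "dz": -110, "rx": 0, "ry": 0, "rz": 0},
  {"dx": 30, "dy": 0, "dz": -150, "rx": 0, "ry": 0, "rz": 0},
  {"dx": 30, "dy": 0, "dz": -150, "rx": 0, "ry": 0, "rz": 0},
])

```text
time: 5.43
tool_pos: [0.5516, 0.1866, 0.3358]
ee_rot: [2.636, 1.705, 0.014]
contact_force: [-0.0, 0.6, 0.6]
opening: 0.0002
grasp_force: 0.0
```

Run:
```python
from h import *
from cell import bot
f,o=look(bot,3);print(o["tool_pos"],o["contact_force"])
e,n=beamdir(CH);yaw=np.arctan2(n[1],n[0]);P=side_pos(CH,40,-1,.33);print(P,yawof(o),inc(o,P,yaw))
```

```text
t 5.48 boom (-0.2732396101511797, 1865)
t 5.53 boom (-0.2646931010130289, 1858)
t 5.58 boom (-0.2601398931670668, 1866)
[0.54985751 0.18487853 0.32823287] [-0.21807831 -0.12688166 -1.11551983]
[ 0.59488507 -0.32197974  0.33      ] 1.1475969449915646 [-443.7, 249.2, -1.6, 0.0, 0.0, -0.98]
```

Request:
play_rows([
  {"dx": -34, "dy": 19, "dz": 0, "rx": 0, "ry": 0, "rz": -0.08},
  {"dx": -68, "dy": 38, "dz": 0, "rx": 0, "ry": 0, "rz": -0.16},
  {"dx": -102, "dy": 57, "dz": 0, "rx": 0, "ry": 0, "rz": -0.24},
  {"dx": -136, "dy": 76, "dz": 0, "rx": 0, "ry": 0, "rz": -0.32},
  {"dx": -170, "dy": 95, "dz": 0, "rx": 0, "ry": 0, "rz": -0.4},
  {"dx": -204, "dy": 114, "dz": 0, "rx": 0, "ry": 0, "rz": -0.48},
  {"dx": -238, "dy": 133, "dz": 0, "rx": 0, "ry": 0, "rz": -0.56},
  {"dx": -272, "dy": 152, "dz": 0, "rx": 0, "ry": 0, "rz": -0.64},
  {"dx": -306, "dy": 171, "dz": 0, "rx": 0, "ry": 0, "rz": -0.72},
  {"dx": -340, "dy": 190, "dz": 0, "rx": 0, "ry": 0, "rz": -0.8},
  {"dx": -374, "dy": 209, "dz": 0, "rx": 0, "ry": 0, "rz": -0.88},
  {"dx": -408, "dy": 229, "dz": 0, "rx": 0, "ry": 0, "rz": -0.95},
  {"dx": -444, "dy": 249, "dz": 0, "rx": 0, "ry": 0, "rz": -0.98},
  {"dx": -444, "dy": 249, "dz": 20, "rx": 0, "ry": 0, "rz": -0.98},
  {"dx": -444, "dy": 249, "dz": 60, "rx": 0, "ry": 0, "rz": -0.98},
  {"dx": -444, "dy": 249, "dz": 100, "rx": 0, "ry": 0, "rz": -0.98},
  {"dx": -444, "dy": 249, "dz": 135, "rx": 0, "ry": 0, "rz": -0.98},
  {"dx": -444, "dy": 249, "dz": 151, "rx": 0, "ry": 0, "rz": -0.98},
  {"dx": -444, "dy": 249, "dz": 151, "rx": 0, "ry": 0, "rz": -0.98},
])

```text
time: 7.17
tool_pos: [0.5921, -0.3211, 0.1715]
ee_rot: [-1.52, -2.74, -0.0]
contact_force: [-0.2, -0.3, 0.2]
opening: 0.0001
grasp_force: 0.0
```

Run:
```python
from h import *
from cell import bot
f,o=look(bot,3);print(o["tool_pos"],o["contact_force"])
e,n=beamdir(CH);yaw=np.arctan2(n[1],n[0]);P=side_pos(CH,0,-1,.178);print(P,yawof(o),inc(o,P,yaw))
np.savez("top2.npz",**f);cv2.imwrite("pics/t2.png",f["image"][100:400,150:550,::-1])
```

```text
t 7.22 boom (-0.08566587450981628, 1854)
t 7.27 boom (-0.08243954815159968, 1856)
t 7.32 boom (-0.07743558292780356, 1851)
[ 0.59507607 -0.32192553  0.17808   ] [0.04800477 0.05626049 0.61682119]
[ 0.57373939 -0.28802594  0.178     ] 2.1279510331042464 [40.1, -0.2, 0.1, 0.001, 0.0, 0.0]
```

View pics/t2.png

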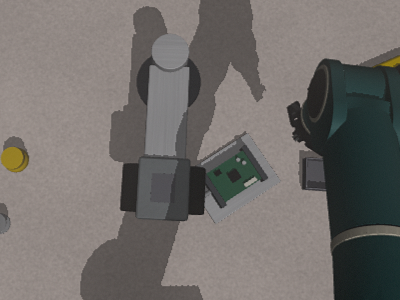

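The boom coasts at about 0.105 rad/s and the fingers wait on the right side (top right in the crop), past the board. Let it coast.

Request:
play_rows([
  {"dx": 0, "dy": 0, "dz": 0, "rx": 0, "ry": 0, "rz": 0},
  {"dx": 0, "dy": 0, "dz": 0, "rx": 0, "ry": 0, "rz": 0},
  {"dx": 0, "dy": 0, "dz": 0, "rx": 0, "ry": 0, "rz": 0},
  {"dx": 0, "dy": 0, "dz": 0, "rx": 0, "ry": 0, "rz": 0},
  {"dx": 0, "dy": 0, "dz": 0, "rx": 0, "ry": 0, "rz": 0},
  {"dx": 0, "dy": 0, "dz": 0, "rx": 0, "ry": 0, "rz": 0},
  {"dx": 0, "dy": 0, "dz": 0, "rx": 0, "ry": 0, "rz": 0},
  {"dx": 0, "dy": 0, "dz": 0, "rx": 0, "ry": 0, "rz": 0},
  {"dx": 0, "dy": 0, "dz": 0, "rx": 0, "ry": 0, "rz": 0},
  {"dx": 0, "dy": 0, "dz": 0, "rx": 0, "ry": 0, "rz": 0},
  {"dx": 0, "dy": 0, "dz": 0, "rx": 0, "ry": 0, "rz": 0},
  {"dx": 0, "dy": 0, "dz": 0, "rx": 0, "ry": 0, "rz": 0},
  {"dx": 0, "dy": 0, "dz": 0, "rx": 0, "ry": 0, "rz": 0},
  {"dx": 0, "dy": 0, "dz": 0, "rx": 0, "ry": 0, "rz": 0},
  {"dx": 0, "dy": 0, "dz": 0, "rx": 0, "ry": 0, "rz": 0},
  {"dx": 0, "dy": 0, "dz": 0, "rx": 0, "ry": 0, "rz": 0},
  {"dx": 0, "dy": 0, "dz": 0, "rx": 0, "ry": 0, "rz": 0},
  {"dx": 0, "dy": 0, "dz": 0, "rx": 0, "ry": 0, "rz": 0},
  {"dx": 0, "dy": 0, "dz": 0, "rx": 0, "ry": 0, "rz": 0},
  {"dx": 0, "dy": 0, "dz": 0, "rx": 0, "ry": 0, "rz": 0},
])

```text
time: 8.98
tool_pos: [0.5947, -0.322, 0.1773]
ee_rot: [-1.525, -2.746, -0.0]
contact_force: [-0.4, -1.0, 0.3]
opening: 0.0002
grasp_force: 0.0
```

Run:
```python
from h import *
from cell import bot
f,o=look(bot,2)
```

```text
t 9.03 boom (0.08943476504480415, 1856)
t 9.08 boom (0.09281203889181833, 1849)
```

Request:
play_rows([
  {"dx": 0, "dy": 0, "dz": 0, "rx": 0, "ry": 0, "rz": 0},
  {"dx": 0, "dy": 0, "dz": 0, "rx": 0, "ry": 0, "rz": 0},
  {"dx": 0, "dy": 0, "dz": 0, "rx": 0, "ry": 0, "rz": 0},
  {"dx": 0, "dy": 0, "dz": 0, "rx": 0, "ry": 0, "rz": 0},
  {"dx": 0, "dy": 0, "dz": 0, "rx": 0, "ry": 0, "rz": 0},
  {"dx": 0, "dy": 0, "dz": 0, "rx": 0, "ry": 0, "rz": 0},
  {"dx": 0, "dy": 0, "dz": 0, "rx": 0, "ry": 0, "rz": 0},
  {"dx": 0, "dy": 0, "dz": 0, "rx": 0, "ry": 0, "rz": 0},
  {"dx": 0, "dy": 0, "dz": 0, "rx": 0, "ry": 0, "rz": 0},
  {"dx": 0, "dy": 0, "dz": 0, "rx": 0, "ry": 0, "rz": 0},
  {"dx": 0, "dy": 0, "dz": 0, "rx": 0, "ry": 0, "rz": 0},
  {"dx": 0, "dy": 0, "dz": 0, "rx": 0, "ry": 0, "rz": 0},
])

```text
time: 10.08
tool_pos: [0.5947, -0.322, 0.1772]
ee_rot: [-1.525, -2.746, -0.0]
contact_force: [-0.2, -0.3, -0.7]
opening: -0.0004
grasp_force: 0.0
```

Run:
```python
from h import *
from cell import bot
f,o=look(bot,2)
```

```text
t 10.13 boom (0.18529538192496192, 1852)
t 10.18 boom (0.18887415305549865, 1856)
```

Request:
play_rows([
  {"dx": 10, "dy": 0, "dz": 0, "rx": 0, "ry": 0, "rz": 0},
  {"dx": 20, "dy": 0, "dz": 0, "rx": 0, "ry": 0, "rz": 0},
  {"dx": 30, "dy": 0, "dz": 0, "rx": 0, "ry": 0, "rz": 0},
  {"dx": 38, "dy": 0, "dz": 0, "rx": 0, "ry": 0, "rz": 0},
  {"dx": 42, "dy": 0, "dz": 0, "rx": 0, "ry": 0, "rz": 0},
  {"dx": 44, "dy": 0, "dz": 0, "rx": 0, "ry": 0, "rz": 0},
  {"dx": 44, "dy": 0, "dz": 0, "rx": 0, "ry": 0, "rz": 0},
  {"dx": 44, "dy": 0, "dz": 0, "rx": 0, "ry": 0, "rz": 0},
  {"dx": 44, "dy": 0, "dz": 0, "rx": 0, "ry": 0, "rz": 0},
  {"dx": 44, "dy": 0, "dz": 0, "rx": 0, "ry": 0, "rz": 0},
  {"dx": 44, "dy": 0, "dz": 0, "rx": 0, "ry": 0, "rz": 0},
  {"dx": 44, "dy": 0, "dz": 0, "rx": 0, "ry": 0, "rz": 0},
  {"dx": 44, "dy": 0, "dz": 0, "rx": 0, "ry": 0, "rz": 0},
  {"dx": 44, "dy": 0, "dz": 0, "rx": 0, "ry": 0, "rz": 0},
  {"dx": 44, "dy": 0, "dz": 0, "rx": 0, "ry": 0, "rz": 0},
  {"dx": 44, "dy": 0, "dz": 0, "rx": 0, "ry": 0, "rz": 0},
  {"dx": 44, "dy": 0, "dz": 0, "rx": 0, "ry": 0, "rz": 0},
  {"dx": 44, "dy": 0, "dz": 0, "rx": 0, "ry": 0, "rz": 0},
  {"dx": 44, "dy": 0, "dz": 0, "rx": 0, "ry": 0, "rz": 0},
  {"dx": 44, "dy": 0, "dz": 0, "rx": 0, "ry": 0, "rz": 0},
])

```text
time: 11.85
tool_pos: [0.5714, -0.2846, 0.1773]
ee_rot: [-1.525, -2.746, -0.0]
contact_force: [-0.3, -0.6, 0.2]
opening: 0.0001
grasp_force: 0.0
```

Run:
```python
from h import *
from cell import bot
f,o=look(bot,2)
```

```text
t 11.9 boom (0.32487910155145727, 1826)
t 11.95 boom (0.33217454926075723, 1829)
```

Request:
play_rows([
  {"dx": 0, "dy": 0, "dz": 0, "rx": 0, "ry": 0, "rz": 0},
  {"dx": 0, "dy": 0, "dz": 0, "rx": 0, "ry": 0, "rz": 0},
  {"dx": 0, "dy": 0, "dz": 0, "rx": 0, "ry": 0, "rz": 0},
  {"dx": 0, "dy": 0, "dz": 0, "rx": 0, "ry": 0, "rz": 0},
  {"dx": 0, "dy": 0, "dz": 0, "rx": 0, "ry": 0, "rz": 0},
  {"dx": 0, "dy": 0, "dz": 0, "rx": 0, "ry": 0, "rz": 0},
  {"dx": 0, "dy": 0, "dz": 0, "rx": 0, "ry": 0, "rz": 0},
  {"dx": 0, "dy": 0, "dz": 0, "rx": 0, "ry": 0, "rz": 0},
  {"dx": 0, "dy": 0, "dz": 0, "rx": 0, "ry": 0, "rz": 0},
  {"dx": 0, "dy": 0, "dz": 0, "rx": 0, "ry": 0, "rz": 0},
  {"dx": 0, "dy": 0, "dz": 0, "rx": 0, "ry": 0, "rz": 0},
  {"dx": 0, "dy": 0, "dz": 0, "rx": 0, "ry": 0, "rz": 0},
  {"dx": 0, "dy": 0, "dz": 0, "rx": 0, "ry": 0, "rz": 0},
  {"dx": 0, "dy": 0, "dz": 0, "rx": 0, "ry": 0, "rz": 0},
  {"dx": 0, "dy": 0, "dz": 0, "rx": 0, "ry": 0, "rz": 0},
  {"dx": 0, "dy": 0, "dz": 0, "rx": 0, "ry": 0, "rz": 0},
  {"dx": 0, "dy": 0, "dz": 0, "rx": 0, "ry": 0, "rz": 0},
  {"dx": 0, "dy": 0, "dz": 0, "rx": 0, "ry": 0, "rz": 0},
])

```text
time: 13.45
tool_pos: [0.5714, -0.2846, 0.1773]
ee_rot: [-1.525, -2.746, -0.0]
contact_force: [-0.9, 0.0, -0.6]
opening: 0.0002
grasp_force: 0.0
```

Run:
```python
from h import *
from cell import bot
f,o=look(bot,2);th=boom(f)[0];print(o["tool_pos"],inc(o,side_pos(CH,0,-1,.178)))
e,n=beamdir(th);print("gap now",(-(o["tool_pos"][:2]-HUB)@n-.101)*1000)
cv2.imwrite("pics/t3.png",f["image"][100:400,150:550,::-1])
```

```text
t 13.5 boom (0.43927497490270007, 1813)
t 13.55 boom (0.4428418991290307, 1813)
[ 0.57142004 -0.28463867  0.17726066] [-4.1, 0.2, -0.7]
gap now 29.461299248611795
```

View pics/t3.png

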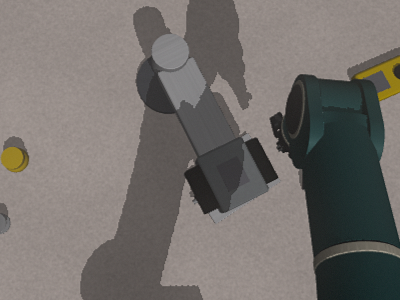

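The crop shows the camera nearly over the board, with the fingers waiting ahead of the right buffer at about (275,130). Contact should come at about t = 15.1 s.

Request:
play_rows([
  {"dx": 0, "dy": 0, "dz": 0, "rx": 0, "ry": 0, "rz": 0},
  {"dx": 0, "dy": 0, "dz": 0, "rx": 0, "ry": 0, "rz": 0},
  {"dx": 0, "dy": 0, "dz": 0, "rx": 0, "ry": 0, "rz": 0},
  {"dx": 0, "dy": 0, "dz": 0, "rx": 0, "ry": 0, "rz": 0},
  {"dx": 0, "dy": 0, "dz": 0, "rx": 0, "ry": 0, "rz": 0},
  {"dx": 0, "dy": 0, "dz": 0, "rx": 0, "ry": 0, "rz": 0},
  {"dx": 0, "dy": 0, "dz": 0, "rx": 0, "ry": 0, "rz": 0},
  {"dx": 0, "dy": 0, "dz": 0, "rx": 0, "ry": 0, "rz": 0},
  {"dx": 0, "dy": 0, "dz": 0, "rx": 0, "ry": 0, "rz": 0},
  {"dx": 0, "dy": 0, "dz": 0, "rx": 0, "ry": 0, "rz": 0},
  {"dx": 0, "dy": 0, "dz": 0, "rx": 0, "ry": 0, "rz": 0},
  {"dx": 0, "dy": 0, "dz": 0, "rx": 0, "ry": 0, "rz": 0},
  {"dx": 0, "dy": 0, "dz": 0, "rx": 0, "ry": 0, "rz": 0},
  {"dx": 0, "dy": 0, "dz": 0, "rx": 0, "ry": 0, "rz": 0},
  {"dx": 0, "dy": 0, "dz": 0, "rx": 0, "ry": 0, "rz": 0},
  {"dx": 0, "dy": 0, "dz": 0, "rx": 0, "ry": 0, "rz": 0},
  {"dx": 0, "dy": 0, "dz": 0, "rx": 0, "ry": 0, "rz": 0},
])

```text
time: 14.97
tool_pos: [0.5714, -0.2846, 0.1773]
ee_rot: [-1.525, -2.746, -0.0]
contact_force: [0.7, 0.2, 0.2]
opening: 0.0003
grasp_force: 0.0
```

Run:
```python
from h import *
from cell import bot
f,o=look(bot,2)
```

```text
t 15.02 boom (0.5329602265542501, 1794)
t 15.07 boom (0.5384291392949987, 1800)
```

Request:
play_rows([
  {"dx": 0, "dy": 0, "dz": 0, "rx": 0, "ry": 0, "rz": 0},
  {"dx": 0, "dy": 0, "dz": 0, "rx": 0, "ry": 0, "rz": 0},
])

```text
time: 15.23
tool_pos: [0.5714, -0.2846, 0.1773]
ee_rot: [-1.525, -2.746, -0.0]
contact_force: [0.4, -0.3, -0.0]
opening: -0.0004
grasp_force: 0.0
```

Run:
```python
from h import *
from cell import bot
f,o=look(bot,2);print(o["contact_force"])
```

```text
t 15.28 boom (0.5464267571795924, 1796)
t 15.33 boom (0.5510929998260976, 1800)
[ 0.93607032  0.12932931 -0.43916889]
```

Run:
```python
from h import *
from cell import bot
f,o=look(bot,3);print(o["contact_force"])
```

```text
t 15.38 boom (0.5560889070801487, 1805)
t 15.43 boom (0.5560889070801487, 1801)
t 15.48 boom (0.5594413148208102, 1797)
[ 0.03311961  0.00069216 -0.31599265]
```

Run:
```python
from h import *
from cell import bot
f,o=look(bot,3);print(o["contact_force"])
```

```text
t 15.53 boom (0.5601257115108067, 1803)
t 15.58 boom (0.5609092281867158, 1804)
t 15.63 boom (0.5607217566374543, 1798)
[-0.47651415 -0.35355427 -0.36556544]
```

Request:
play_rows([
  {"dx": -40, "dy": 0, "dz": 0, "rx": 0, "ry": 0, "rz": 0},
  {"dx": -45, "dy": 0, "dz": -30, "rx": 0, "ry": 0, "rz": 0},
  {"dx": -45, "dy": 0, "dz": -70, "rx": 0, "ry": 0, "rz": 0},
])

```text
time: 15.88
tool_pos: [0.5939, -0.3246, 0.2438]
ee_rot: [-1.525, -2.739, -0.001]
contact_force: [-1.0, 0.0, 0.6]
opening: -0.0002
grasp_force: 0.0
```

Run:
```python
from h import *
from cell import bot
f,o=look(bot,2);print(o["tool_pos"])
```

```text
t 15.93 boom (0.5584516025111577, 1797)
t 15.98 boom (0.5591359992011542, 1789)
[ 0.59753742 -0.32335539  0.25293189]
```

Request:
play_rows([
  {"dx": 0, "dy": 0, "dz": -40, "rx": 0, "ry": 0, "rz": 0},
  {"dx": 0, "dy": 0, "dz": -75, "rx": 0, "ry": 0, "rz": 0},
  {"dx": 0, "dy": 0, "dz": -75, "rx": 0, "ry": 0, "rz": 0},
  {"dx": 0, "dy": 0, "dz": -75, "rx": 0, "ry": 0, "rz": 0},
])

```text
time: 16.32
tool_pos: [0.596, -0.3227, 0.3245]
ee_rot: [1.523, 2.743, -0.0]
contact_force: [0.6, -0.6, -1.6]
opening: 0.0002
grasp_force: 0.0
```

Run:
```python
from h import *
from cell import bot
f,o=look(bot,2);e,n=beamdir(.54);P=side_pos(.54,30,1,.33);print(o["tool_pos"],P,inc(o,P,np.arctan2(n[1],n[0])))
```

```text
t 16.37 boom (0.5535960816876129, 1794)
t 16.42 boom (0.5529642806567121, 1797)
[ 0.59501155 -0.32275425  0.32170846] [ 0.45033558 -0.08558096  0.33      ] [277.8, 2.6, -8.2, -0.0, -0.0, 0.017]
```

The residual drift is about -0.0125 rad/s. Drag should stop it near 0.53 rad, so I wait.

Request:
play_rows([
  {"dx": 0, "dy": 0, "dz": 0, "rx": 0, "ry": 0, "rz": 0},
  {"dx": 0, "dy": 0, "dz": 0, "rx": 0, "ry": 0, "rz": 0},
  {"dx": 0, "dy": 0, "dz": 0, "rx": 0, "ry": 0, "rz": 0},
  {"dx": 0, "dy": 0, "dz": 0, "rx": 0, "ry": 0, "rz": 0},
  {"dx": 0, "dy": 0, "dz": 0, "rx": 0, "ry": 0, "rz": 0},
  {"dx": 0, "dy": 0, "dz": 0, "rx": 0, "ry": 0, "rz": 0},
  {"dx": 0, "dy": 0, "dz": 0, "rx": 0, "ry": 0, "rz": 0},
  {"dx": 0, "dy": 0, "dz": 0, "rx": 0, "ry": 0, "rz": 0},
  {"dx": 0, "dy": 0, "dz": 0, "rx": 0, "ry": 0, "rz": 0},
  {"dx": 0, "dy": 0, "dz": 0, "rx": 0, "ry": 0, "rz": 0},
  {"dx": 0, "dy": 0, "dz": 0, "rx": 0, "ry": 0, "rz": 0},
  {"dx": 0, "dy": 0, "dz": 0, "rx": 0, "ry": 0, "rz": 0},
  {"dx": 0, "dy": 0, "dz": 0, "rx": 0, "ry": 0, "rz": 0},
  {"dx": 0, "dy": 0, "dz": 0, "rx": 0, "ry": 0, "rz": 0},
  {"dx": 0, "dy": 0, "dz": 0, "rx": 0, "ry": 0, "rz": 0},
  {"dx": 0, "dy": 0, "dz": 0, "rx": 0, "ry": 0, "rz": 0},
  {"dx": 0, "dy": 0, "dz": 0, "rx": 0, "ry": 0, "rz": 0},
  {"dx": 0, "dy": 0, "dz": 0, "rx": 0, "ry": 0, "rz": 0},
])

```text
time: 17.92
tool_pos: [0.5952, -0.3228, 0.3223]
ee_rot: [-1.525, -2.747, -0.0]
contact_force: [0.9, -0.2, -0.6]
opening: -0.0
grasp_force: 0.0
```

Run:
```python
from h import *
from cell import bot
f,o=look(bot,3)
```

```text
t 17.97 boom (0.5387228408706992, 1786)
t 18.02 boom (0.5377007457904495, 1787)
t 18.07 boom (0.5385778154283487, 1792)
```

Request:
play_rows([
  {"dx": 0, "dy": 0, "dz": 0, "rx": 0, "ry": 0, "rz": 0},
  {"dx": 0, "dy": 0, "dz": 0, "rx": 0, "ry": 0, "rz": 0},
  {"dx": 0, "dy": 0, "dz": 0, "rx": 0, "ry": 0, "rz": 0},
  {"dx": 0, "dy": 0, "dz": 0, "rx": 0, "ry": 0, "rz": 0},
  {"dx": 0, "dy": 0, "dz": 0, "rx": 0, "ry": 0, "rz": 0},
  {"dx": 0, "dy": 0, "dz": 0, "rx": 0, "ry": 0, "rz": 0},
  {"dx": 0, "dy": 0, "dz": 0, "rx": 0, "ry": 0, "rz": 0},
  {"dx": 0, "dy": 0, "dz": 0, "rx": 0, "ry": 0, "rz": 0},
  {"dx": 0, "dy": 0, "dz": 0, "rx": 0, "ry": 0, "rz": 0},
  {"dx": 0, "dy": 0, "dz": 0, "rx": 0, "ry": 0, "rz": 0},
  {"dx": 0, "dy": 0, "dz": 0, "rx": 0, "ry": 0, "rz": 0},
  {"dx": 0, "dy": 0, "dz": 0, "rx": 0, "ry": 0, "rz": 0},
  {"dx": 0, "dy": 0, "dz": 0, "rx": 0, "ry": 0, "rz": 0},
  {"dx": 0, "dy": 0, "dz": 0, "rx": 0, "ry": 0, "rz": 0},
  {"dx": 0, "dy": 0, "dz": 0, "rx": 0, "ry": 0, "rz": 0},
  {"dx": 0, "dy": 0, "dz": 0, "rx": 0, "ry": 0, "rz": 0},
  {"dx": 0, "dy": 0, "dz": 0, "rx": 0, "ry": 0, "rz": 0},
  {"dx": 0, "dy": 0, "dz": 0, "rx": 0, "ry": 0, "rz": 0},
  {"dx": 0, "dy": 0, "dz": 0, "rx": 0, "ry": 0, "rz": 0},
  {"dx": 0, "dy": 0, "dz": 0, "rx": 0, "ry": 0, "rz": 0},
])

```text
time: 19.73
tool_pos: [0.5952, -0.3229, 0.3223]
ee_rot: [-1.525, -2.746, 0.0]
contact_force: [-0.0, 0.7, -0.1]
opening: -0.0001
grasp_force: 0.0
```

Run:
```python
from h import *
from cell import bot
f,o=look(bot,3);g=bot.grab_frame("side")
cv2.imwrite("pics/f.png",np.hstack([f["image"][180:360,300:460],g["image"][180:360,280:440]])[:,:,::-1].repeat(2,0).repeat(2,1))
```

```text
t 19.78 boom (0.5272913486496513, 1790)
t 19.83 boom (0.5289539574619362, 1792)
t 19.88 boom (0.5280720653299142, 1797)
```

View pics/f.png

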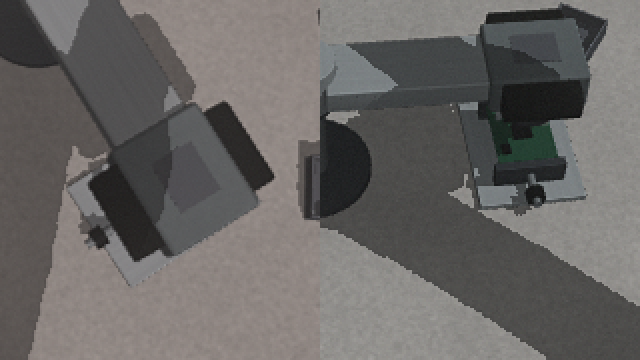

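The top crop puts the housing square at full-frame (393.5,268.5), and the side crop puts it at (387.5,204). The board lies below it. I compare both with the chip rays.

Run:
```python
from h import *
T=dict(np.load("top0.npz"));S=dict(np.load("side0.npz"))
print(onz(T,(393.5,268.5),.222),onz(S,(387.5,204),.222),cross(T,(393.5,268.5),S,(387.5,204)))
a=onz(T,(393.5,268.5),.222)[:2]-HUB;print(np.arctan2(-a[1],-a[0]),HUB+.3*np.array(beamdir(.528)[0]),HUB+.3*np.array(beamdir(.557)[0]))
```

```text
[ 0.51795639 -0.1931754   0.222     ] [ 0.51580963 -0.18755348  0.222     ] (array([ 0.51828318, -0.19457833,  0.21464747]), np.float64(0.0012975820016036847))
0.5267186797835954 [ 0.51585508 -0.19484202] [ 0.52034654 -0.20229261]
```

Request:
play_rows([
  {"dx": 0, "dy": 0, "dz": 0, "rx": 0, "ry": 0, "rz": 0},
  {"dx": 0, "dy": 0, "dz": 0, "rx": 0, "ry": 0, "rz": 0},
  {"dx": 0, "dy": 0, "dz": 0, "rx": 0, "ry": 0, "rz": 0},
  {"dx": 0, "dy": 0, "dz": 0, "rx": 0, "ry": 0, "rz": 0},
  {"dx": 0, "dy": 0, "dz": 0, "rx": 0, "ry": 0, "rz": 0},
  {"dx": 0, "dy": 0, "dz": 0, "rx": 0, "ry": 0, "rz": 0},
  {"dx": 0, "dy": 0, "dz": 0, "rx": 0, "ry": 0, "rz": 0},
  {"dx": 0, "dy": 0, "dz": 0, "rx": 0, "ry": 0, "rz": 0},
  {"dx": 0, "dy": 0, "dz": 0, "rx": 0, "ry": 0, "rz": 0},
  {"dx": 0, "dy": 0, "dz": 0, "rx": 0, "ry": 0, "rz": 0},
  {"dx": 0, "dy": 0, "dz": 0, "rx": 0, "ry": 0, "rz": 0},
  {"dx": 0, "dy": 0, "dz": 0, "rx": 0, "ry": 0, "rz": 0},
  {"dx": 0, "dy": 0, "dz": 0, "rx": 0, "ry": 0, "rz": 0},
  {"dx": 0, "dy": 0, "dz": 0, "rx": 0, "ry": 0, "rz": 0},
  {"dx": 0, "dy": 0, "dz": 0, "rx": 0, "ry": 0, "rz": 0},
  {"dx": 0, "dy": 0, "dz": 0, "rx": 0, "ry": 0, "rz": 0},
  {"dx": 0, "dy": 0, "dz": 0, "rx": 0, "ry": 0, "rz": 0},
  {"dx": 0, "dy": 0, "dz": 0, "rx": 0, "ry": 0, "rz": 0},
])

```text
time: 21.43
tool_pos: [0.5952, -0.3229, 0.3223]
ee_rot: [-1.525, -2.746, -0.0]
contact_force: [-0.3, -0.0, -1.1]
opening: -0.0002
grasp_force: 0.0
```

Run:
```python
from h import *
from cell import bot
f,o=look(bot,3)
```

```text
t 21.48 boom (0.5261063110585072, 1785)
t 21.53 boom (0.5269342367838348, 1787)
t 21.58 boom (0.5266819261706106, 1790)
```

The lens is about 9 mm from straight above the chip in every view (limit 2 cm), and the boom has essentially stopped. I wait out more than 3 s untouched and check.

Request:
play_rows([
  {"dx": 0, "dy": 0, "dz": 0, "rx": 0, "ry": 0, "rz": 0},
  {"dx": 0, "dy": 0, "dz": 0, "rx": 0, "ry": 0, "rz": 0},
  {"dx": 0, "dy": 0, "dz": 0, "rx": 0, "ry": 0, "rz": 0},
  {"dx": 0, "dy": 0, "dz": 0, "rx": 0, "ry": 0, "rz": 0},
  {"dx": 0, "dy": 0, "dz": 0, "rx": 0, "ry": 0, "rz": 0},
  {"dx": 0, "dy": 0, "dz": 0, "rx": 0, "ry": 0, "rz": 0},
  {"dx": 0, "dy": 0, "dz": 0, "rx": 0, "ry": 0, "rz": 0},
  {"dx": 0, "dy": 0, "dz": 0, "rx": 0, "ry": 0, "rz": 0},
  {"dx": 0, "dy": 0, "dz": 0, "rx": 0, "ry": 0, "rz": 0},
  {"dx": 0, "dy": 0, "dz": 0, "rx": 0, "ry": 0, "rz": 0},
  {"dx": 0, "dy": 0, "dz": 0, "rx": 0, "ry": 0, "rz": 0},
  {"dx": 0, "dy": 0, "dz": 0, "rx": 0, "ry": 0, "rz": 0},
  {"dx": 0, "dy": 0, "dz": 0, "rx": 0, "ry": 0, "rz": 0},
  {"dx": 0, "dy": 0, "dz": 0, "rx": 0, "ry": 0, "rz": 0},
  {"dx": 0, "dy": 0, "dz": 0, "rx": 0, "ry": 0, "rz": 0},
  {"dx": 0, "dy": 0, "dz": 0, "rx": 0, "ry": 0, "rz": 0},
  {"dx": 0, "dy": 0, "dz": 0, "rx": 0, "ry": 0, "rz": 0},
  {"dx": 0, "dy": 0, "dz": 0, "rx": 0, "ry": 0, "rz": 0},
  {"dx": 0, "dy": 0, "dz": 0, "rx": 0, "ry": 0, "rz": 0},
  {"dx": 0, "dy": 0, "dz": 0, "rx": 0, "ry": 0, "rz": 0},
])

```text
time: 23.25
tool_pos: [0.5952, -0.3229, 0.3223]
ee_rot: [-1.525, -2.747, 0.0]
contact_force: [0.1, -0.9, -0.7]
opening: -0.0002
grasp_force: 0.0
```

Request:
play_rows([
  {"dx": 0, "dy": 0, "dz": 0, "rx": 0, "ry": 0, "rz": 0},
  {"dx": 0, "dy": 0, "dz": 0, "rx": 0, "ry": 0, "rz": 0},
  {"dx": 0, "dy": 0, "dz": 0, "rx": 0, "ry": 0, "rz": 0},
  {"dx": 0, "dy": 0, "dz": 0, "rx": 0, "ry": 0, "rz": 0},
  {"dx": 0, "dy": 0, "dz": 0, "rx": 0, "ry": 0, "rz": 0},
  {"dx": 0, "dy": 0, "dz": 0, "rx": 0, "ry": 0, "rz": 0},
  {"dx": 0, "dy": 0, "dz": 0, "rx": 0, "ry": 0, "rz": 0},
  {"dx": 0, "dy": 0, "dz": 0, "rx": 0, "ry": 0, "rz": 0},
  {"dx": 0, "dy": 0, "dz": 0, "rx": 0, "ry": 0, "rz": 0},
  {"dx": 0, "dy": 0, "dz": 0, "rx": 0, "ry": 0, "rz": 0},
  {"dx": 0, "dy": 0, "dz": 0, "rx": 0, "ry": 0, "rz": 0},
  {"dx": 0, "dy": 0, "dz": 0, "rx": 0, "ry": 0, "rz": 0},
  {"dx": 0, "dy": 0, "dz": 0, "rx": 0, "ry": 0, "rz": 0},
  {"dx": 0, "dy": 0, "dz": 0, "rx": 0, "ry": 0, "rz": 0},
  {"dx": 0, "dy": 0, "dz": 0, "rx": 0, "ry": 0, "rz": 0},
  {"dx": 0, "dy": 0, "dz": 0, "rx": 0, "ry": 0, "rz": 0},
  {"dx": 0, "dy": 0, "dz": 0, "rx": 0, "ry": 0, "rz": 0},
  {"dx": 0, "dy": 0, "dz": 0, "rx": 0, "ry": 0, "rz": 0},
  {"dx": 0, "dy": 0, "dz": 0, "rx": 0, "ry": 0, "rz": 0},
  {"dx": 0, "dy": 0, "dz": 0, "rx": 0, "ry": 0, "rz": 0},
])

```text
time: 24.92
tool_pos: [0.5952, -0.3228, 0.3223]
ee_rot: [-1.525, -2.747, -0.0]
contact_force: [0.0, 0.6, -0.4]
opening: 0.0001
grasp_force: 0.0
```

Request:
play_rows([
  {"dx": 0, "dy": 0, "dz": 0, "rx": 0, "ry": 0, "rz": 0},
  {"dx": 0, "dy": 0, "dz": 0, "rx": 0, "ry": 0, "rz": 0},
  {"dx": 0, "dy": 0, "dz": 0, "rx": 0, "ry": 0, "rz": 0},
  {"dx": 0, "dy": 0, "dz": 0, "rx": 0, "ry": 0, "rz": 0},
  {"dx": 0, "dy": 0, "dz": 0, "rx": 0, "ry": 0, "rz": 0},
  {"dx": 0, "dy": 0, "dz": 0, "rx": 0, "ry": 0, "rz": 0},
  {"dx": 0, "dy": 0, "dz": 0, "rx": 0, "ry": 0, "rz": 0},
  {"dx": 0, "dy": 0, "dz": 0, "rx": 0, "ry": 0, "rz": 0},
  {"dx": 0, "dy": 0, "dz": 0, "rx": 0, "ry": 0, "rz": 0},
  {"dx": 0, "dy": 0, "dz": 0, "rx": 0, "ry": 0, "rz": 0},
  {"dx": 0, "dy": 0, "dz": 0, "rx": 0, "ry": 0, "rz": 0},
  {"dx": 0, "dy": 0, "dz": 0, "rx": 0, "ry": 0, "rz": 0},
])

```text
time: 25.92
tool_pos: [0.5952, -0.3228, 0.3223]
ee_rot: [-1.525, -2.747, -0.0]
contact_force: [1.5, 0.5, -0.5]
opening: -0.0003
grasp_force: 0.0
```

Run:
```python
from h import *
from cell import bot
f,o=look(bot,3);th=boom(f)[0]
if abs(th-.5266)<.004: print(bot.job_done())
```

```text
t 25.97 boom (0.5272913486496513, 1795)
t 26.02 boom (0.5262371820202083, 1795)
t 26.07 boom (0.5262371820202083, 1799)
the job is handed in; nothing more can be done
None
```

The job is handed in at about 26 s: the lens measures about 9 mm from straight above the chip, and the camera had stood still, untouched, for over 4 s.

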